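Sweep the bottle caps through the gate into the cap rail

ROBOT

A 6-joint arm with a two-finger parallel gripper is mounted at the origin on a cart in front of the work surface, level with it; the furniture and walls round the work are solid. World frame = base frame: x ahead of the robot, y to its left, z up, the work surface at z = 0. Lengths are in m, angles in rad, forces in N, time in s.
With the tool pointing down it reaches from about 0.25 to 0.775 m from the base axis. Payload 4 kg.
Tool frame: the origin (TCP) lies at the very end of the fingers, on their centre line; the grasp point (between the pads) lies 19 mm behind it (tcp_to_grasp is the distance from the TCP to the grasp point, in m); z points along the fingers, y is the line along which they close (so a half turn about z gives the same grasp; the last joint's range is limited). The gripper opens to 94 mm and grips with 3 to 60 N. Pads are 16 mm wide; open, the fingers measure 119 mm over their backs; the gripper's body (75 mm by 177 mm) begins 78 mm behind the grasp point.
Start: joints at [1.083, 0.087, 1.371, -0, 1.684, -0.103], TCP at [0.206, 0.51, 0.177] pointing down, gripper open.
Joint ranges: [-3.1, 3.1], [-0.76, 2.03], [0.27, 2.55], [-1.08, 4.22], [0.17, 2.65], [-2.57, 2.57]. Speed limits (rad/s): [2.79, 2.79, 3.14, 3.14, 3.14, 3.14].

INTERFACE

Orientations are given as [roll, pitch, yaw] about the fixed x, y, z axes, in that order (R = Rz(yaw) Ry(pitch) Rx(roll)).
In Python, from bench import * gives the robot as it stands.
- The arm moves only by the tool jog_arm, called after "Emit:" as name(argument=value, ...) on one line, values as JSON. Schema: {"type":"object","properties":{"steps":{"type":"object","properties":{"plan":{"type":"array","items":{"type":"array","items":{"type":"number"},"minItems":5,"maxItems":5},"minItems":1,"maxItems":20}},"additionalProperties":false,"required":["plan"]},"only":{"type":"string"},"quiet":{"type":"boolean"},"lines":{"type":"string"}},"required":["steps"],"additionalProperties":false}. steps is an object whose key "plan" holds a list of rows, 1 to 20 of them, each of 5 numbers: the finger opening in m, then dx, dy, dz in parts of the range, where 1.0 means 0.2 m, then a turn about the tool's z in fractions of the full range, 1 being 2 rad; each row shifts and turns the commanded pose from where the row before left it, along the tool's axes as they then stand; what a row does not reach is not made up. A row lasts 1/12 s, in which the tool goes at most 0.0417 m and 0.125 rad, less where a joint would pass 70% of its speed; a pose out of reach is approached as far as the arm can. The fingers move at their own pace and stop on an object; the grip force is fixed at half the most. Time passes only in rows, so rows that do not move let the fingers close. The tool returns the time, the measured TCP pose, the force, the opening and the grip force at its end. only (a regular expression) keeps the lines of the reply that match it, lines (a string "A,B") keeps lines A to B, and quiet returns only ok. Input that does not fit is refused with a message, and nothing moves.
- get_obs(): the state, without advancing time (a new reading comes with each control period).
- snapshot(name): name is "scene" or "top"; returns a dict with "color" (400x640x3 uint8, blue, green, red), "fx", "fy", "cx", "cy" (pixels), "k1" (the pictures are not rectified: a ray, as slopes to the right and down, at radius r is drawn at 1 + k1 r^2 times it, then the intrinsics apply), "extrinsics" (4x4, takes a point from world to camera coordinates). Camera axes: x right, y down, z forward; pixel columns grow to the right and rows downward; lengths in m; the calibration is good to about 2 mm. A picture is of the moment at which its call begins. There is no depth.
- close_job(): hands the job in; it is judged then, once.
The state is a dict: "time": time; "joint_positions": joint angles; "qvel": joint speeds; "joint_torque": joint torques, N m; "tool_pos": TCP position; "ee_rot": TCP orientation; "wrist_force": force on the tool from outside, world axes, zero at the start; "wrist_torque": the same for the moment, N m; "width": finger opening in m; "finger_force": force on a finger pad.
Only numpy, scipy, OpenCV 4.12 (cv2) and the standard library are available. Lean on these libraries where they do the work, as an engineer would, in place of code of your own. Each camera call takes 0.05 s, during which the arm holds its last target. There are 200 camera calls.

TASK

Push the three black bottle caps that lie before the cap rail across the bench, one at a time, between the two blue gate posts and into its slot, until all three lie flat in it wholly past the gate. Sweep each one separately with the fingers, never pick caps up or tip them, and leave the white film roll that stands among them, the spirit burner and the amber bottle where they are.

Things in the scene. Friction and masses are not known exactly. Their poses are not given: they have to be found in the camera images.
- cap_rail: low aluminium guide fixed to the bench, never moves in a run. Origin: on the bench midway between its two blue gate posts; x points through the gate into the slot, z up. Posts: upright, 18 mm in diameter, 24 mm high, at x = 0, y = +-41.5 mm: the gate is 65 mm wide. Two funnel wings 18 mm high run from the posts out to x = -33 mm, y = +-64 mm. Caps and film roll start on its -x side.
- slot_entry (a point): point on the bench 25 mm past the gate on the slot's middle line. The slot is straight, 70 mm wide between rails 8 mm thick and 18 mm high, its floor is the bench (no step); a padded stop closes it 205 mm past the gate, so three 59 mm caps fit in a row with about 25 mm to spare. A cap pushed in moves those before it farther along.
- cap_a: one of three like black bottle caps, a squat round disc lying flat with its closed side up, 59 mm in diameter, 28 mm high, 15 to 31 g, loose; origin: centre of its underside, z up. The caps are round: their yaw means nothing.
- cap_b: one of three like black bottle caps, a squat round disc lying flat with its closed side up, 59 mm in diameter, 28 mm high, 15 to 31 g, loose; origin: centre of its underside, z up. The caps are round: their yaw means nothing.
- cap_c: one of three like black bottle caps, a squat round disc lying flat with its closed side up, 59 mm in diameter, 28 mm high, 15 to 31 g, loose; origin: centre of its underside, z up. The caps are round: their yaw means nothing.
- film_roll: white roll of film with a brown core, lying flat, 61 mm in diameter, 26 mm high, loose; about as large as a cap, but to be left where it is. Origin: centre of its underside, z up.
- burner: spirit burner, clear glass, 67 mm in diameter, 72 mm high, loose, at the right of the work, a bystander. Origin: centre of its underside.
- reagent: small amber reagent bottle with white cap, 34 mm in diameter, 75 mm high, loose, at the right of the work, a bystander. Origin: centre of its underside.
There are look-alikes about, which are no part of the job. What is shaped like the cap_b but green or yellow is not meant.

How it is judged:
On the way, in this order (a step that is already met when the one before it is completed fails the run):
1. one cap is in the slot past the gate while the other two are still before the gate (((x of cap_a in the frame of cap_rail between 0.025 and 0.21 m and y of cap_a in the frame of cap_rail between -0.02 and 0.02 m and x of each of cap_b, cap_c in the frame of cap_rail below 0 m) or (x of each of cap_a, cap_c in the frame of cap_rail below 0 m and x of cap_b in the frame of cap_rail between 0.025 and 0.21 m and y of cap_b in the frame of cap_rail between -0.02 and 0.02 m) or (x of each of cap_a, cap_b in the frame of cap_rail below 0 m and x of cap_c in the frame of cap_rail between 0.025 and 0.21 m and y of cap_c in the frame of cap_rail between -0.02 and 0.02 m))), for 0.2 s.
2. two caps are in the slot past the gate while the third is still before the gate (((x of cap_a in the frame of cap_rail below 0 m and x of cap_b in the frame of cap_rail between 0.025 and 0.21 m and y of cap_b in the frame of cap_rail between -0.02 and 0.02 m and x of cap_c in the frame of cap_rail between 0.025 and 0.21 m and y of cap_c in the frame of cap_rail between -0.02 and 0.02 m) or (x of cap_a in the frame of cap_rail between 0.025 and 0.21 m and y of cap_a in the frame of cap_rail between -0.02 and 0.02 m and x of cap_b in the frame of cap_rail below 0 m and x of cap_c in the frame of cap_rail between 0.025 and 0.21 m and y of cap_c in the frame of cap_rail between -0.02 and 0.02 m) or (x of cap_a in the frame of cap_rail between 0.025 and 0.21 m and y of cap_a in the frame of cap_rail between -0.02 and 0.02 m and x of cap_b in the frame of cap_rail between 0.025 and 0.21 m and y of cap_b in the frame of cap_rail between -0.02 and 0.02 m and x of cap_c in the frame of cap_rail below 0 m))), for 0.2 s.
At the end, for the whole second after the job is handed in: All three caps lie at rest in the slot, each with its centre at least 25 mm past the gate line (x of the rail) and within 20 mm of the slot's middle line, flat (tilt under 0.12 rad, underside within 6 mm of the bench); the film roll is within 20 mm of where it stood (x of cap_a in the frame of cap_rail between 0.025 and 0.21 m and y of cap_a in the frame of cap_rail between -0.02 and 0.02 m and angle between each of cap_a, cap_b, cap_c's own z axis and vertical below 0.12 rad and height (world z) of each of cap_a, cap_b, cap_c below 0.006 m and linear speed of each of cap_a, cap_b, cap_c below 0.02 m/s and x of cap_b in the frame of cap_rail between 0.025 and 0.21 m and y of cap_b in the frame of cap_rail between -0.02 and 0.02 m and x of cap_c in the frame of cap_rail between 0.025 and 0.21 m and y of cap_c in the frame of cap_rail between -0.02 and 0.02 m and distance of film_roll from where it was at the start of the episode below 0.02 m); the robot touches nothing.
It fails at once if a cap is lifted more than 12 mm or tipped by more than 0.35 rad (height (world z) of any of cap_a, cap_b, cap_c above 0.012 m or angle between any of cap_a, cap_b, cap_c's own z axis and vertical above 0.35 rad).
It fails at once if the film roll is moved more than 20 mm (distance of film_roll from where it was at the start of the episode above 0.02 m).
It fails at once if the burner or the amber bottle is moved more than 20 mm (distance of any of burner, reagent from where it was at the start of the episode above 0.02 m).
It also fails if it takes over 72 s, if anything falls off the work surface, if the arm or the gripper's body presses on something with over 40 N, if the wrist force passes 120 N, or if a joint passes its speed limit or range.

## Working session

There is one attempt and no reset: what is moved stays moved. The work goes in short steps, Python scripts to look and compute and a tool call to move; the robot and the scene stay as the last step left them, time stands still between calls to the robot, and variables do not carry over. Pictures are saved under pics/ and viewed, at most 10 in all, crops included, and the job is handed in when it is done.

```bash
ls; mkdir -p pics; python3 - <<'E'
from bench import *
import cv2
o=get_obs(); print({k:o[k] for k in('time','tool_pos','ee_rot','width','wrist_force')})
for n in('top','scene'):
    s=snapshot(n); cv2.imwrite(f'pics/{n}0.png',s['color']); print(n,s['fx'],s['k1'],s['cx'],s['cy'],s['extrinsics'])
E
```

```text
pics
{'time': 0.0, 'tool_pos': array([0.20618969, 0.50924692, 0.17623076]), 'ee_rot': array([-3.13947412e+00, -1.95741446e-04,  2.75679768e+00]), 'width': 0.09391999781875965, 'wrist_force': array([0.53924711, 0.37483507, 0.61326944])}
top 451.5015867768512 -0.06559840339026378 323.53144640781784 196.07405480303035 [[-0.02348478 -0.99972198  0.00210641 -0.17423561]
 [-0.98917015  0.02293145 -0.14497089  0.54493411]
 [ 0.14488228 -0.00548821 -0.98943368  0.95684621]
 [ 0.          0.          0.          1.        ]]
scene 415.2537387966245 0.004494826818324147 316.770506825124 198.4544462716612 [[ 0.81192576 -0.58331078  0.02291482 -0.55922015]
 [-0.25066274 -0.38381731 -0.88873644  0.11207935]
 [ 0.52720466  0.71584412 -0.45784544  0.83116233]
 [ 0.          0.          0.          1.        ]]
```

View pics/top0.png

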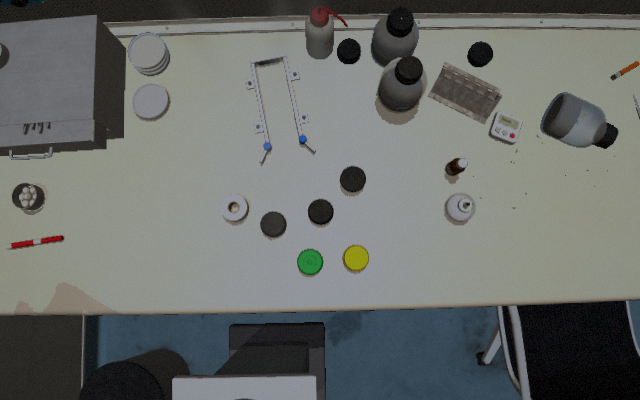

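View pics/scene0.png

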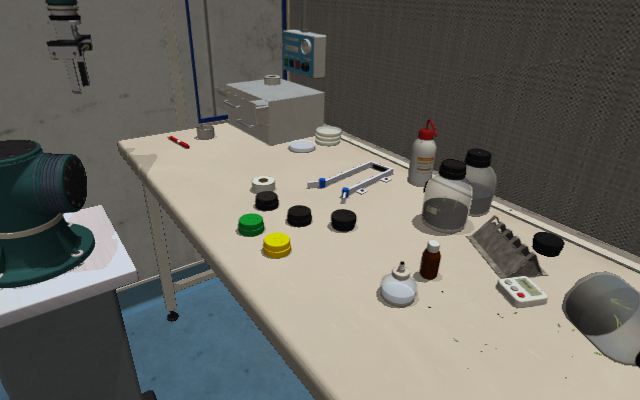

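The top view shows the black caps at (273,224), (320,211) and (352,179), the white roll at (235,208), and the posts at (267,147) and (303,139). The green and yellow decoys are at (310,262) and (356,258). The burner is at (460,208) and the amber bottle at (456,167).

```bash
cat > h.py <<'E'
from bench import *
import cv2, numpy as np
def cast(s,uv,z):
    K=np.array([[s['fx'],0,s['cx']],[0,s['fy'],s['cy']],[0,0,1.]])
    p=cv2.undistortPoints(np.array([[uv]],float),K,np.array([s['k1'],0,0,0,0.]))[0,0]
    E=s['extrinsics'];R=E[:3,:3];c=-R.T@E[:3,3];d=R.T@np.array([*p,1]);return (c+d*(z-c[2])/d[2])[:2]
def blobs(m,amin,amax,roi):
    x0,y0,x1,y1=roi;q=np.zeros(m.shape,np.uint8);q[y0:y1,x0:x1]=m[y0:y1,x0:x1]
    n,_,st,ce=cv2.connectedComponentsWithStats(q)
    return [(ce[i],st[i,4]) for i in range(1,n) if amin<st[i,4]<amax]
def look():
    s=snapshot('top');im=s['color'];hsv=cv2.cvtColor(im,cv2.COLOR_BGR2HSV);H,S,V=cv2.split(hsv)
    blue=((H>100)&(H<125)&(S>130)&(V>80)).astype(np.uint8)
    black=(V<75).astype(np.uint8);black=cv2.morphologyEx(black,cv2.MORPH_OPEN,np.ones((5,5)))
    return s,[(c,a,cast(s,c,.016)) for c,a in blobs(blue,15,200,(200,100,360,180))],[(c,a,cast(s,c,.015)) for c,a in blobs(black,150,1500,(200,70,400,280))]
def rail(p):
    p=[x[2] for x in p];L,Rr=sorted(p,key=lambda q:-q[1]);o=(L+Rr)/2;y=(L-Rr);w=np.linalg.norm(y);y/=w;x=np.array([y[1],-y[0]]);return o,x,y,w
E
python3 - <<'E'
from h import *
np.set_printoptions(precision=4,suppress=True)
s,p,b=look();o,x,y,w=rail(p)
print('rail',o,x,y,w)
for c,a,q in b:print(c,a,q,'rail',(q-o)@x,(q-o)@y)
for n,c,z in(('roll',(235,208),.013),('burner',(460,208),.036),('stopmid',(268,60),.018)):
    q=cast(s,c,z);print(n,q,(q-o)@x,(q-o)@y)
m=(s['color'].min(2)>0)
print(get_obs()['tool_pos'])
E
```

```text
rail [ 0.6723 -0.0997] [0.985  0.1728] [-0.1728  0.985 ] 0.08331568350780016
[388.424   96.0684] 526 [ 0.7784 -0.3452] rail 0.062092948045580555 -0.2600824556028887
[352.5038 178.9019] 530 [ 0.5823 -0.2539] rail -0.11525086673206028 -0.1363385366961863
[320.0895 211.5   ] 514 [ 0.5094 -0.1785] rail -0.17401735428271617 -0.049413682182335966
[273.0291 224.1415] 516 [ 0.4833 -0.0722] rail -0.1813685400728655 0.05975677695919969
roll [0.522 0.014] -0.12836659161914016 0.1379486165095176
burner [ 0.5075 -0.4895] -0.2297179369481316 -0.3554755193554418
stopmid [ 0.8739 -0.0627] 0.2049668610539204 0.0016214376377741994
[0.2062 0.5094 0.1765]
```

Careful with the scale: shifts go in shares of 0.2 m and turns go in shares of 2 rad. That gives: -0.03 m / 0.2 = -0.15, -0.027 m / 0.2 = -0.135.

Emit:
jog_arm(steps={"plan":[[0.028, -0.05, -0.055, 0, 0], [0.028, -0.1, -0.11, 0, 0], [0.028, -0.135, -0.15, 0, 0], [0.028, -0.135, -0.15, 0, 0], [0.028, -0.135, -0.15, 0, 0], [0.028, -0.135, -0.15, 0, 0], [0.028, -0.135, -0.15, 0, 0], [0.028, -0.135, -0.15, 0, 0], [0.028, -0.135, -0.15, 0, 0], [0.028, -0.135, -0.15, 0, 0], [0.028, -0.135, -0.15, 0, 0], [0.028, -0.135, -0.15, 0, 0], [0.028, -0.135, -0.15, 0, 0], [0.028, -0.135, -0.15, 0, 0], [0.028, -0.135, -0.15, 0, 0], [0.028, -0.135, -0.15, 0, 0], [0.028, -0.135, -0.15, 0, 0], [0.028, -0.135, -0.15, 0, 0], [0.028, -0.135, -0.15, 0, 0], [0.028, -0.1, -0.11, 0, 0]]})

```text
time: 1.82
tool_pos: [0.4663, -0.2081, 0.1766]
ee_rot: [-3.141, -0.001, 2.755]
wrist_force: [0.9, 0.4, 0.5]
width: 0.0282
finger_force: 0.0
```

Emit:
jog_arm(steps={"plan":[[0.028, 0, 0, 0, 0.06], [0.028, 0, 0, 0, 0.06], [0.028, 0, 0, 0, 0.06], [0.028, 0, 0, 0, 0.06], [0.028, 0, 0, 0, 0.06], [0.028, 0, 0, 0, 0.06], [0.028, 0, 0, 0, 0.06], [0.028, 0, 0, 0, 0.06], [0.028, 0, 0, 0, 0.06], [0.028, 0, 0, 0, 0.06], [0.028, 0, 0, 0, 0.06], [0.028, 0, 0, 0, 0.06], [0.028, 0, 0, 0, 0.06], [0.028, 0, 0, 0, 0.06], [0.028, 0, 0, 0, 0.06], [0.028, 0, 0, 0, 0.06], [0.028, 0, 0, 0, 0.06], [0.028, 0, 0, 0, 0.05], [0.028, 0, 0, 0, 0], [0.028, 0, 0, 0, 0]]})

```text
time: 3.48
tool_pos: [0.466, -0.2049, 0.177]
ee_rot: [-3.141, 0.0, 0.619]
wrist_force: [0.1, -0.1, 0.1]
width: 0.028
finger_force: 0.0
```

```bash
cat >> h.py <<'E'
O=np.array([.6723,-.0997]);X=np.array([.985,.1728]);Y=np.array([-.1728,.985]);A0=.1737
def st():
    o=get_obs();yaw=o['ee_rot'][2];p=o['tool_pos'];q=p[:2]-O
    return p,yaw,np.array([np.cos(yaw),np.sin(yaw)]),np.array([np.sin(yaw),-np.cos(yaw)])
def to(rx,ry,ra):
    "tool-frame shift and turn to reach TCP at rail (rx,ry), pushing along rail angle ra"
    p,yaw,tx,ty=st();d=O+rx*X+ry*Y-p[:2];t=(yaw-(ra+A0)+np.pi)%(2*np.pi)-np.pi
    q=p[:2]-O;print('now rail',np.round([q@X,q@Y,yaw-A0,p[2]],4),'-> dx dy %.4f %.4f turn %.4f'%(d@tx,d@ty,t))
E
python3 - <<'E'
from h import *
a=.4434;to(-.174-.055*np.cos(a),-.0494-.055*np.sin(a),a)
E
```

```text
now rail [-0.2214 -0.0679  0.4457  0.177 ] -> dx dy -0.0043 0.0036 turn 0.0023
```

Converted, 0.035 m / 0.2 = 0.175, -0.004 m / 0.2 = -0.02.

Emit:
jog_arm(steps={"plan":[[0.028, -0.02, 0.02, 0.15, 0], [0.028, 0, 0, 0.175, 0], [0.028, 0, 0, 0.175, 0], [0.028, 0, 0, 0.15, 0], [0.028, 0, 0, 0.1, 0], [0.028, 0, 0, 0.06, 0], [0.028, 0, 0, 0.035, 0], [0.028, 0, 0, 0, 0], [0.028, 0, 0, 0, 0]]})

```text
time: 4.23
tool_pos: [0.466, -0.211, 0.0094]
ee_rot: [3.14, -0.001, 0.617]
wrist_force: [0.1, 0.5, 1.0]
width: 0.0283
finger_force: 0.0
```

Emit:
jog_arm(steps={"plan":[[0.028, 0.025, 0, 0, 0], [0.028, 0.05, 0, 0, 0], [0.028, 0.05, 0, 0, 0], [0.028, 0.05, 0, 0, 0], [0.028, 0.05, 0, 0, 0], [0.028, 0.05, 0, 0, 0], [0.028, 0.05, 0, 0, 0], [0.028, 0.05, 0, 0, 0], [0.028, 0.05, 0, 0, 0], [0.028, 0.05, 0, 0, 0], [0.028, 0.05, 0, 0, 0], [0.028, 0.05, 0, 0, 0], [0.028, 0.05, 0, 0, 0], [0.028, 0.025, 0, 0, 0], [0.028, 0, 0, 0, 0], [0.028, -0.025, 0, 0, 0], [0.028, -0.05, 0, 0, 0], [0.028, -0.05, 0, 0, 0], [0.028, 0, 0, 0, 0]]})

```text
time: 5.82
tool_pos: [0.5486, -0.1513, 0.0083]
ee_rot: [-3.141, 0.001, 0.615]
wrist_force: [-0.3, 0.1, 0.7]
width: 0.0279
finger_force: 0.0
```

```bash
python3 - <<'E'
from h import *
s,p,b=look();cv2.imwrite('pics/t1.png',s['color'][80:300,180:500]);to(-.125,0,0)
for c,a,q in b:print(c,a,'rail',(q-O)@X,(q-O)@Y)
E
```

```text
now rail [-0.1298 -0.0292  0.4409  0.0084] -> dx dy 0.0168 -0.0243 turn 0.4409
[388.42517815  97.65083135] 421 rail 0.058286836144491386 -0.2592519076196416
[347.88101604 176.90909091] 748 rail -0.1086784507822222 -0.12697910957328465
[277.1384083  211.92820069] 1156 rail -0.1560674972153117 0.04565793211040541
[324.27272727 213.3961039 ] 308 rail -0.18007883597274776 -0.0578404356885342
[242.09225092 264.79778598] 1355 rail -0.2570209358009474 0.14369813902144968
[310.2974359  257.52820513] 195 rail -0.2706814948726824 -0.00805686365363364
```

View pics/t1.png

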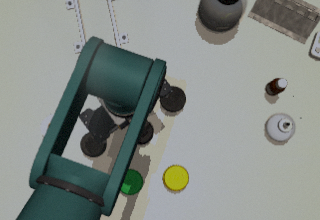

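The arm hides the middle in the top view; only a black patch at about (145,131) of the crop shows, so I'll check the scene camera.

```bash
python3 - <<'E'
from h import *
s=snapshot('scene');cv2.imwrite('pics/s1.png',cv2.resize(s['color'][130:300,200:440],None,fx=3,fy=3))
E
```

```text
(no output)
```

View pics/s1.png

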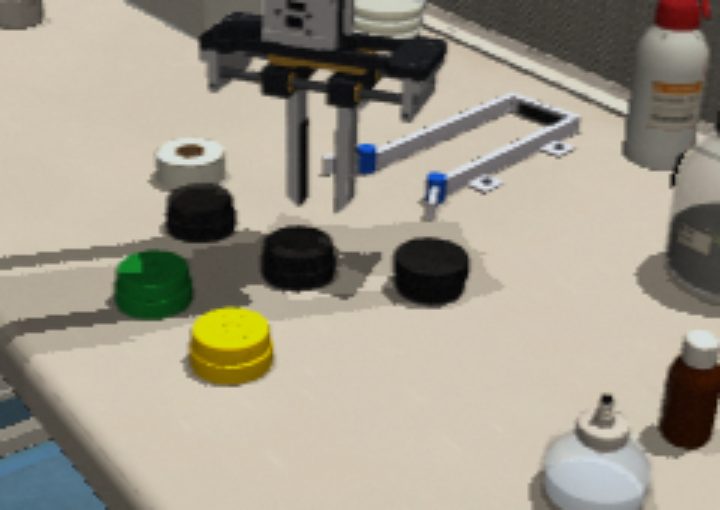

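The scene view shows cap B unmoved at crop (298,258) and the finger tips beyond it at about (320,205), which doesn't fit the pose reported. I'll check the geometry numerically.

```bash
python3 - <<'E'
from h import *
np.set_printoptions(precision=4,suppress=True)
def proj(s,P):
    E=s['extrinsics'];K=np.array([[s['fx'],0,s['cx']],[0,s['fy'],s['cy']],[0,0,1.]])
    return cv2.projectPoints(np.array([P],float),cv2.Rodrigues(E[:3,:3])[0],E[:3,3],K,np.array([s['k1'],0,0,0,0.]))[0][0,0]
s=snapshot('scene')
print('rail org from scene mid posts',cast(s,((200+367/3+200+436/3)/2,130+(158+188)/6),.012), 'model',proj(s,[*O,.012]))
for n,u,z in(('A',(200,212),.014),('B',(298,258),.014),('C',(430,270),.014),('roll',(190,163),.013)):print(n,cast(s,(200+u[0]/3,130+u[1]/3),z))
o=get_obs();print('tcp px',(proj(s,o['tool_pos'])-[200,130])*3,'seen tips mid',(320,207))
for z in (0,.03,.06,.09): print(z,cast(s,(200+320/3,130+207/3),z))
print(o['joint_positions'],o['tool_pos'],o['wrist_force'])
E
```

```text
rail org from scene mid posts [ 0.6727 -0.1   ] model [333.6501 187.6531]
A [ 0.4844 -0.071 ]
B [ 0.5096 -0.1794]
C [ 0.5836 -0.2504]
roll [0.5247 0.018 ]
tcp px [320.2103 235.1462] seen tips mid (320, 207)
0 [ 0.5879 -0.0956]
0.03 [ 0.5548 -0.1432]
0.06 [ 0.5217 -0.1909]
0.09 [ 0.4886 -0.2385]
[-0.3661  0.2245  1.557   0.0003  1.3597  0.5891] [ 0.5505 -0.1503  0.0086] [ 0.1148  0.1983 -0.293 ]
```

The reported xy agrees with the picture, but the tips are really about 25 mm higher than the reported z (about 34 mm, not 8 mm), so they passed over the cap. I'll go back and lower by feel.

Converted, -0.03 m / 0.2 = -0.15, -0.02 m / 0.2 = -0.1.

Emit:
jog_arm(steps={"plan":[[0.028, 0, 0, -0.1, 0], [0.028, -0.1, 0, 0, 0], [0.028, -0.15, 0, 0, 0], [0.028, -0.15, 0, 0, 0], [0.028, -0.1, 0, 0, 0], [0.028, -0.025, 0, 0, 0], [0.028, 0, 0, 0.1, 0], [0.028, 0, 0, 0.025, 0], [0.028, 0, 0, 0.025, 0], [0.028, 0, 0, 0, 0], [0.028, 0, 0, 0, 0]]})

```text
time: 6.88
tool_pos: [0.4656, -0.2101, -0.0017]
ee_rot: [-3.141, -0.0, 0.618]
wrist_force: [-0.0, -0.3, 0.4]
width: 0.0282
finger_force: 0.0
```

```bash
python3 - <<'E'
from h import *
a=.4434;to(-.174-.055*np.cos(a),-.0494-.055*np.sin(a),a)
s=snapshot('scene');cv2.imwrite('pics/s2.png',cv2.resize(s['color'][130:300,200:440],None,fx=3,fy=3))
E
```

```text
now rail [-0.2226 -0.073   0.4439 -0.0017] -> dx dy -0.0010 -0.0005 turn 0.0005
```

View pics/s2.png

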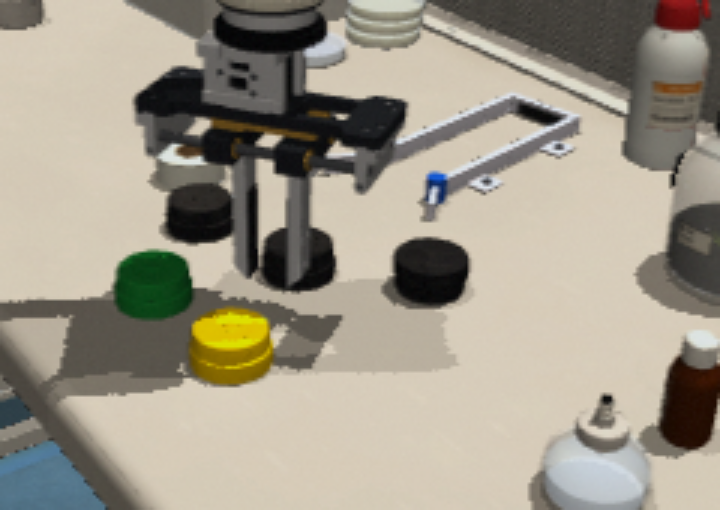

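The reported z is -1.7 mm with no force and the tips, at about (268,280), are still above the bench, so the offset is real. I'll lower another 14 mm while watching the force, then push.

Converted, 0.005 m / 0.2 = 0.025, 0.004 m / 0.2 = 0.02.

Emit:
jog_arm(steps={"plan":[[0.028, 0, 0, 0.025, 0], [0.028, 0, 0, 0.025, 0], [0.028, 0, 0, 0.02, 0], [0.028, 0, 0, 0, 0], [0.028, 0, 0, 0, 0]]})

```text
time: 7.35
tool_pos: [0.4648, -0.2103, -0.0162]
ee_rot: [-3.141, 0.0, 0.617]
wrist_force: [0.2, 1.2, -0.8]
width: 0.0282
finger_force: 0.0
```

Emit:
jog_arm(steps={"plan":[[0.028, 0.025, 0, 0, 0], [0.028, 0.05, 0, 0, 0], [0.028, 0.05, 0, 0, 0], [0.028, 0.05, 0, 0, 0], [0.028, 0.025, 0, 0, 0], [0.028, 0, 0, 0, 0]]})

```text
time: 7.85
tool_pos: [0.4992, -0.1864, -0.0155]
ee_rot: [3.141, -0.001, 0.619]
wrist_force: [-0.5, -0.6, -1.0]
width: 0.0279
finger_force: 0.0
```

```bash
python3 - <<'E'
from h import *
s=snapshot('scene');cv2.imwrite('pics/s3.png',cv2.resize(s['color'][130:300,200:440],None,fx=3,fy=3))
p,*_=st();print(p)
for z in (0.0,.01,.02):
  E=s['extrinsics'];c=E[:3,:3]@[p[0],p[1],z]+E[:3,3];print(z,(s['fx']*c[0]/c[2]+s['cx']-200)*3,(s['fy']*c[1]/c[2]+s['cy']-130)*3)
E
```

```text
[ 0.49854457 -0.18676967 -0.01564096]
0.0 291.29354669668584 281.6401337406505
0.01 291.30950624240273 270.42105942905107
0.02 291.32561943503276 259.09397601962576
```

View pics/s3.png

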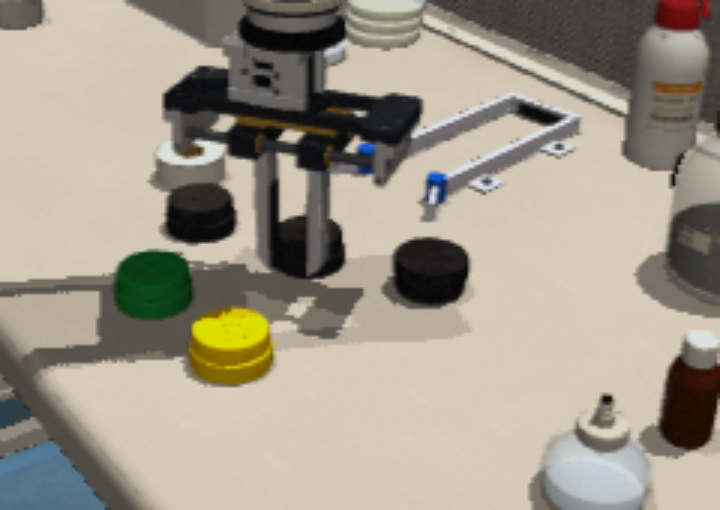

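The cap now moves, nested between the fingers at (307,245), with the tips about 10 mm above the bench. I'll carry on pushing.

Converted, 0.01 m / 0.2 = 0.05, 0.008 m / 0.2 = 0.04.

Emit:
jog_arm(steps={"plan":[[0.028, 0.025, 0, 0, 0], [0.028, 0.05, 0, 0, 0], [0.028, 0.05, 0, 0, 0], [0.028, 0.05, 0, 0, 0], [0.028, 0.05, 0, 0, 0], [0.028, 0.05, 0, 0, 0], [0.028, 0.05, 0, 0, 0], [0.028, 0.05, 0, 0, 0], [0.028, 0.04, 0, 0, 0], [0.028, 0.025, 0, 0, 0], [0.028, 0.01, 0, 0, 0], [0.028, 0, 0, 0, 0], [0.028, 0, 0, 0, 0]]})

```text
time: 8.98
tool_pos: [0.5711, -0.1354, -0.0157]
ee_rot: [-3.141, 0.0, 0.617]
wrist_force: [-0.4, 0.0, -0.3]
width: 0.028
finger_force: 0.0
```

```bash
python3 - <<'E'
from h import *
to(-.115,0,0)
p,y,tx,ty=st();c=p[:2]+.0334*tx-O;print('cap est',c@X,c@Y)
E
```

```text
now rail [-0.1058 -0.0176  0.4431 -0.0157] -> dx dy -0.0007 -0.0199 turn 0.4431
cap est -0.07565603724464681 -0.003325573040672471
```

Converted, -0.01 m / 0.2 = -0.05, 0.113 rad / 2 = 0.0565.

Emit:
jog_arm(steps={"plan":[[0.028, -0.05, 0, 0, 0], [0.028, -0.05, 0, 0, 0], [0.028, 0, 0, 0, 0.055], [0.028, 0, 0, 0, 0.055], [0.028, 0, 0, 0, 0.055], [0.028, 0, 0, 0, 0.0565], [0.028, 0, 0, 0, 0], [0.028, 0, 0, 0, 0]]})

```text
time: 9.65
tool_pos: [0.5541, -0.1476, -0.0156]
ee_rot: [-3.142, 0.0, 0.176]
wrist_force: [0.1, 0.7, 0.3]
width: 0.0283
finger_force: 0.0
```

```bash
python3 - <<'E'
from h import *
to(-.12,-.003,0)
s=snapshot('scene');V=cv2.cvtColor(s['color'],cv2.COLOR_BGR2HSV)[...,2]
m=cv2.morphologyEx((V<50).astype(np.uint8),cv2.MORPH_OPEN,np.ones((3,3)))
for c,a in blobs(m,100,900,(240,170,380,245)):
  q=cast(s,c,.014)-O;print(c,a,q@X,q@Y)
E
```

```text
now rail [-0.1247 -0.0267  0.0019 -0.0156] -> dx dy 0.0048 -0.0237 turn 0.0019
[304.04597701 191.99425287] 174 -0.07875691881635827 0.0322805117274883
[321.27522936 196.6146789 ] 109 -0.06511136306889526 -0.01657053634608056
[266.64643799 201.03693931] 379 -0.18144132316531478 0.05921610641341632
[343.13596491 220.15570175] 456 -0.1142937584148946 -0.1332417378552184
```

Converted, -0.01 m / 0.2 = -0.05, 0.008 m / 0.2 = 0.04.

Emit:
jog_arm(steps={"plan":[[0.028, 0, -0.05, 0, 0], [0.028, 0, -0.05, 0, 0], [0.028, 0, -0.025, 0, 0], [0.028, 0, 0, 0, 0], [0.028, 0.025, 0, 0, 0], [0.028, 0.05, 0, 0, 0], [0.028, 0.05, 0, 0, 0], [0.028, 0.05, 0, 0, 0], [0.028, 0.05, 0, 0, 0], [0.028, 0.05, 0, 0, 0], [0.028, 0.05, 0, 0, 0], [0.028, 0.05, 0, 0, 0], [0.028, 0.05, 0, 0, 0], [0.028, 0.05, 0, 0, 0], [0.028, 0.05, 0, 0, 0], [0.028, 0.05, 0, 0, 0], [0.028, 0.04, 0, 0, 0], [0.028, 0.025, 0, 0, 0], [0.028, 0, 0, 0, 0], [0.028, 0, 0, 0, 0]]})

```text
time: 11.37
tool_pos: [0.6768, -0.1001, -0.016]
ee_rot: [-3.141, 0.0, 0.174]
wrist_force: [-0.5, -0.2, -0.6]
width: 0.0277
finger_force: 0.0
```

```bash
python3 - <<'E'
from h import *
to(.003,0,0)
s=snapshot('scene');cv2.imwrite('pics/s4.png',cv2.resize(s['color'][130:300,200:440],None,fx=3,fy=3))
E
```

```text
now rail [ 0.0044 -0.0011  0.0003 -0.016 ] -> dx dy -0.0014 -0.0011 turn 0.0003
```

View pics/s4.png

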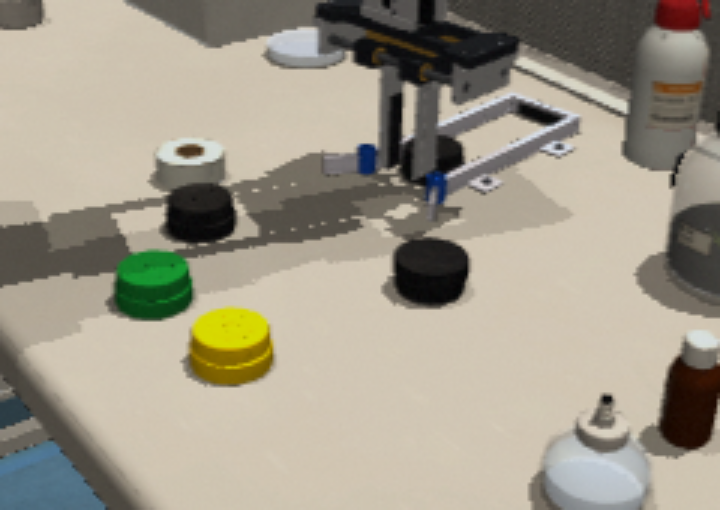

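Cap B is past the gate at (435,155). Next is cap A: back off, lift clear and go behind it.

Converted, -0.035 m / 0.2 = -0.175, -0.03 m / 0.2 = -0.15, 0.12 rad / 2 = 0.06.

Emit:
jog_arm(steps={"plan":[[0.028, -0.05, 0, 0, 0], [0.028, -0.1, 0, 0, 0], [0.028, -0.1, 0, 0, 0], [0.028, -0.05, 0, -0.1, 0], [0.028, 0, 0, -0.175, 0], [0.028, -0.1, -0.04, -0.025, 0], [0.028, -0.15, -0.075, 0, 0], [0.028, -0.15, -0.075, 0, 0], [0.028, -0.15, -0.075, 0, 0], [0.028, -0.15, -0.075, 0, 0], [0.028, -0.125, -0.075, 0, 0], [0.028, -0.05, -0.025, 0, 0], [0.028, 0, 0, 0, 0.06], [0.028, 0, 0, 0, 0.06], [0.028, 0, 0, 0, 0.06], [0.028, 0, 0, 0, 0.06], [0.028, 0, 0, 0, 0.0175], [0.028, 0, 0, 0, 0]]})

```text
time: 12.92
tool_pos: [0.4295, -0.0542, 0.0445]
ee_rot: [-3.142, -0.0, -0.342]
wrist_force: [-0.4, 0.4, 0.5]
width: 0.0277
finger_force: 0.0
```

```bash
python3 - <<'E'
from h import *
a=-.515;to(-.181-.055*np.cos(a),.0598-.055*np.sin(a),a)
E
```

```text
now rail [-0.2313  0.0868 -0.5157  0.0445] -> dx dy 0.0020 -0.0012 turn -0.0007
```

Converted, 0.025 m / 0.2 = 0.125, 0.02 m / 0.2 = 0.1.

Emit:
jog_arm(steps={"plan":[[0.028, 0, -0.005, 0.125, 0], [0.028, 0, 0, 0.1, 0], [0.028, 0, 0, 0.05, 0], [0.028, 0, 0, 0.025, 0], [0.028, 0, 0, 0, 0], [0.028, 0.03, 0, 0, 0], [0.028, 0.05, 0, 0, 0], [0.028, 0.05, 0, 0, 0], [0.028, 0.05, 0, 0, 0], [0.028, 0.05, 0, 0, 0], [0.028, 0.05, 0, 0, 0], [0.028, 0.05, 0, 0, 0], [0.028, 0.05, 0, 0, 0], [0.028, 0.05, 0, 0, 0], [0.028, 0.05, 0, 0, 0], [0.028, 0.05, 0, 0, 0], [0.028, 0.05, 0, 0, 0], [0.028, 0.05, 0, 0, 0], [0.028, 0.04, 0, 0, 0], [0.028, 0.025, 0, 0, 0]]})

```text
time: 14.58
tool_pos: [0.5625, -0.1001, -0.0157]
ee_rot: [-3.142, -0.0, -0.341]
wrist_force: [-1.0, -0.0, 0.3]
width: 0.0275
finger_force: 0.2
```

Emit:
jog_arm(steps={"plan":[[0.028, 0, 0, 0, 0], [0.028, 0, 0, 0, 0]]})

```text
time: 14.75
tool_pos: [0.5614, -0.0997, -0.0158]
ee_rot: [-3.141, 0.0, -0.341]
wrist_force: [-0.0, 0.2, 0.1]
width: 0.028
finger_force: 0.0
```

```bash
python3 - <<'E'
from h import *
to(-.115,0,0)
p,y,tx,ty=st();c=p[:2]+.0334*tx-O;print('cap est',c@X,c@Y)
E
```

```text
now rail [-0.1092  0.0192 -0.5149 -0.0158] -> dx dy 0.0044 0.0196 turn -0.5149
cap est -0.08013848991626371 0.0027374893184117215
```

Converted, -0.01 m / 0.2 = -0.05, 0.007 m / 0.2 = 0.035, -0.12 rad / 2 = -0.06.

Emit:
jog_arm(steps={"plan":[[0.028, -0.05, 0, 0, 0], [0.028, -0.05, 0, 0, 0], [0.028, 0, 0, 0, -0.06], [0.028, 0, 0, 0, -0.06], [0.028, 0, 0, 0, -0.06], [0.028, 0, 0, 0, -0.06], [0.028, 0, 0, 0, -0.0175], [0.028, 0, 0.05, 0, 0], [0.028, 0, 0.05, 0, 0], [0.028, 0, 0.035, 0, 0], [0.028, 0, 0, 0, 0], [0.028, 0, 0, 0, 0]]})

```text
time: 15.75
tool_pos: [0.547, -0.1203, -0.0156]
ee_rot: [-3.141, -0.0, 0.172]
wrist_force: [-0.6, -0.1, 0.1]
width: 0.0278
finger_force: 0.0
```

```bash
python3 - <<'E'
from h import *
to(-.122,.0015,0);to(.004,0,0)
E
```

```text
now rail [-0.1269  0.0014 -0.0017 -0.0156] -> dx dy 0.0049 -0.0002 turn -0.0017
now rail [-0.1269  0.0014 -0.0017 -0.0156] -> dx dy 0.1309 0.0011 turn -0.0017
```

Converted, 0.01 m / 0.2 = 0.05, 0.008 m / 0.2 = 0.04.

Emit:
jog_arm(steps={"plan":[[0.028, 0.025, 0, 0, 0], [0.028, 0.05, 0, 0, 0], [0.028, 0.05, 0, 0, 0], [0.028, 0.05, 0, 0, 0], [0.028, 0.05, 0, 0, 0], [0.028, 0.05, 0, 0, 0], [0.028, 0.05, 0, 0, 0], [0.028, 0.05, 0.005, 0, 0], [0.028, 0.05, 0, 0, 0], [0.028, 0.05, 0, 0, 0], [0.028, 0.05, 0, 0, 0], [0.028, 0.05, 0, 0, 0], [0.028, 0.04, 0, 0, 0], [0.028, 0.025, 0, 0, 0], [0.028, 0.01, 0, 0, 0], [0.028, 0, 0, 0, 0], [0.028, 0, 0, 0, 0], [0.028, 0, 0, 0, 0]]})

```text
time: 17.25
tool_pos: [0.6751, -0.0981, -0.0157]
ee_rot: [-3.141, 0.0, 0.174]
wrist_force: [-0.6, 0.7, 0.3]
width: 0.028
finger_force: 0.0
```

```bash
python3 - <<'E'
from h import *
to(.004,0,0)
s=snapshot('scene');cv2.imwrite('pics/s5.png',cv2.resize(s['color'][130:300,200:440],None,fx=3,fy=3))
E
```

```text
now rail [ 0.003   0.0011 -0.     -0.0157] -> dx dy 0.0010 0.0011 turn -0.0000
```

View pics/s5.png

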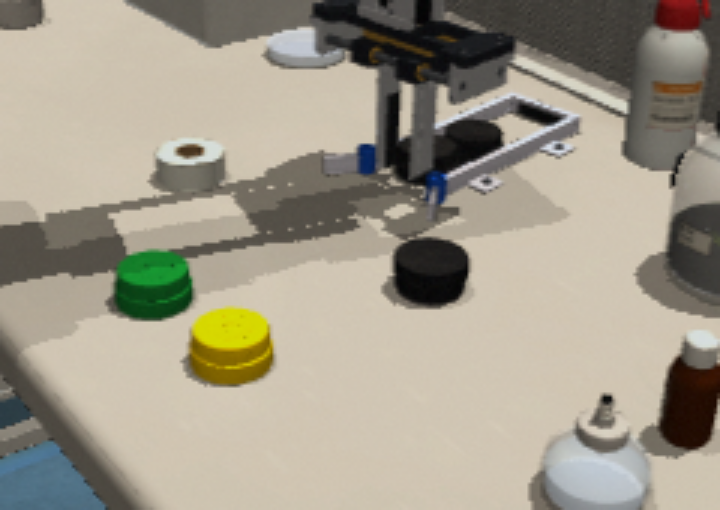

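Two caps are in the slot, at (470,135) and (425,155), and cap C still lies before the gate at (430,270). Now cap C.

Converted, -0.035 m / 0.2 = -0.175, -0.003 m / 0.2 = -0.015.

Emit:
jog_arm(steps={"plan":[[0.028, -0.05, 0, 0, 0], [0.028, -0.1, 0, 0, 0], [0.028, -0.1, 0, 0, 0], [0.028, -0.05, 0, -0.1, 0], [0.028, 0, 0, -0.175, 0], [0.028, -0.05, 0.1, -0.025, 0], [0.028, -0.075, 0.175, 0, 0], [0.028, -0.075, 0.175, 0, 0], [0.028, -0.075, 0.175, 0, 0], [0.028, -0.06, 0.175, 0, 0], [0.028, -0.015, 0.1, 0, 0], [0.028, 0, 0.045, 0, 0], [0.028, 0, 0, 0, 0]]})

```text
time: 18.38
tool_pos: [0.5796, -0.3086, 0.0443]
ee_rot: [3.141, -0.0, 0.171]
wrist_force: [-0.1, 0.4, 0.0]
width: 0.028
finger_force: 0.0
```

Emit:
jog_arm(steps={"plan":[[0.028, 0, 0, 0, -0.06], [0.028, 0, 0, 0, -0.06], [0.028, 0, 0, 0, -0.06], [0.028, 0, 0, 0, -0.06], [0.028, 0, 0, 0, -0.06], [0.028, 0, 0, 0, -0.06], [0.028, 0, 0, 0, -0.06], [0.028, 0, 0, 0, -0.06], [0.028, 0, 0, 0, -0.06], [0.028, 0, 0, 0, -0.06], [0.028, 0, 0, 0, -0.06], [0.028, 0, 0, 0, -0.015], [0.028, 0, 0, 0, 0]]})

```text
time: 19.47
tool_pos: [0.5805, -0.3043, 0.0444]
ee_rot: [-3.142, -0.001, 1.527]
wrist_force: [-0.3, -0.1, -0.3]
width: 0.028
finger_force: 0.0
```

```bash
python3 - <<'E'
from h import *
a=1.351;to(-.1146-.055*np.cos(a),-.1345-.055*np.sin(a),a)
E
```

```text
now rail [-0.1257 -0.1857  1.3529  0.0444] -> dx dy -0.0026 -0.0003 turn 0.0019
```

Converted, 0.025 m / 0.2 = 0.125, -0.002 m / 0.2 = -0.01.

Emit:
jog_arm(steps={"plan":[[0.028, -0.01, 0, 0.125, 0], [0.028, 0, 0, 0.1, 0], [0.028, 0, 0, 0.05, 0], [0.028, 0, 0, 0.025, 0], [0.028, 0, 0, 0, 0], [0.028, 0.025, 0, 0, 0], [0.028, 0.05, 0, 0, 0], [0.028, 0.05, 0, 0, 0], [0.028, 0.05, 0, 0, 0], [0.028, 0.05, 0, 0, 0], [0.028, 0.05, 0, 0, 0], [0.028, 0.05, 0, 0, 0], [0.028, 0.05, 0, 0, 0], [0.028, 0.05, 0, 0, 0], [0.028, 0.05, 0, 0, 0], [0.028, 0.05, 0, 0, 0], [0.028, 0.05, 0, 0, 0], [0.028, 0.05, 0, 0, 0], [0.028, 0.05, 0, 0, 0], [0.028, 0.05, 0, 0, 0]]})

```text
time: 21.13
tool_pos: [0.5868, -0.1629, -0.0156]
ee_rot: [3.142, -0.0, 1.524]
wrist_force: [-0.8, -0.0, 0.0]
width: 0.0283
finger_force: 0.2
```

Emit:
jog_arm(steps={"plan":[[0.028, 0.04, 0, 0, 0], [0.028, 0.02, 0, 0, 0], [0.028, 0, 0, 0, 0], [0.028, 0, 0, 0, 0]]})

```text
time: 21.47
tool_pos: [0.5873, -0.1517, -0.0157]
ee_rot: [-3.141, 0.0, 1.524]
wrist_force: [-0.4, 1.1, 0.2]
width: 0.028
finger_force: 0.0
```

```bash
python3 - <<'E'
from h import *
p,y,tx,ty=st();c=p[:2]+.0334*tx-O;print('cap est',c@X,c@Y);to(-.13,0,0)
s=snapshot('scene');cv2.imwrite('pics/s6.png',cv2.resize(s['color'][130:300,200:440],None,fx=3,fy=3))
E
```

```text
cap est -0.0854455711665229 -0.003908770522995228
now rail [-0.0927 -0.0365  1.3505 -0.0157] -> dx dy 0.0275 -0.0443 turn 1.3505
```

View pics/s6.png

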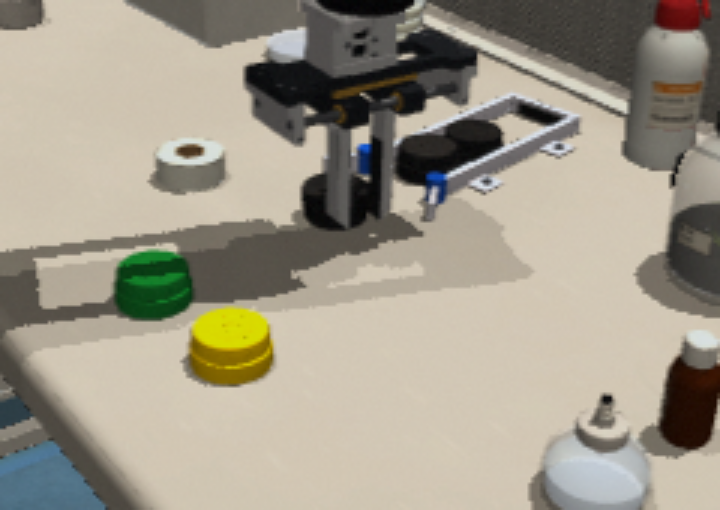

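Cap C is at about (335,200) in front of the gate. I'll back off, lift, swing to behind it and measure again.

Converted, -0.03 m / 0.2 = -0.15, -0.02 m / 0.2 = -0.1, 0.05 rad / 2 = 0.025.

Emit:
jog_arm(steps={"plan":[[0.028, -0.05, 0, 0, 0], [0.028, -0.05, 0, 0, 0], [0.028, 0, 0, -0.15, 0], [0.028, 0, 0, -0.15, 0.05], [0.028, 0, 0, 0, 0.06], [0.028, 0, 0, 0, 0.06], [0.028, 0, 0, 0, 0.06], [0.028, 0, 0, 0, 0.06], [0.028, 0, 0, 0, 0.06], [0.028, 0, 0, 0, 0.06], [0.028, 0, 0, 0, 0.06], [0.028, 0, 0, 0, 0.06], [0.028, 0, 0, 0, 0.06], [0.028, 0, 0, 0, 0.06], [0.028, 0, 0, 0, 0.025], [0.028, -0.1, -0.1, 0, 0], [0.028, -0.1, -0.1, 0, 0], [0.028, -0.01, -0.06, 0, 0], [0.028, 0, 0, 0, 0]]})

```text
time: 23.1
tool_pos: [0.5351, -0.1272, 0.0444]
ee_rot: [-3.141, -0.0, 0.174]
wrist_force: [0.7, -1.2, 0.3]
width: 0.0277
finger_force: 0.0
```

```bash
python3 - <<'E'
from h import *
to(-.14,-.004,0)
s=snapshot('scene');V=cv2.cvtColor(s['color'],cv2.COLOR_BGR2HSV)[...,2]
m=cv2.morphologyEx((V<50).astype(np.uint8),cv2.MORPH_OPEN,np.ones((3,3)))
for c,a in blobs(m,100,1200,(240,160,380,245)):
  q=cast(s,c,.014)-O;print(c,a,q@X,q@Y)
E
```

```text
now rail [-0.1399 -0.0034  0.0003  0.0444] -> dx dy -0.0001 0.0006 turn 0.0003
[291.4789916  169.42016807] 119 -0.0028273580417524443 0.16311902373409456
[348.20399113 179.39911308] 451 0.06565718050844836 0.005189180589384217
[311.34626039 196.72299169] 361 -0.08399288018163219 0.0002518717505450017
```

Converted, 0.025 m / 0.2 = 0.125, 0.02 m / 0.2 = 0.1.

Emit:
jog_arm(steps={"plan":[[0.028, 0, -0.01, 0.125, 0], [0.028, 0, 0, 0.1, 0], [0.028, 0, 0, 0.05, 0], [0.028, 0, 0, 0.025, 0], [0.028, 0, 0, 0, 0], [0.028, 0.05, 0, 0, 0], [0.028, 0.05, 0, 0, 0], [0.028, 0.05, 0, 0, 0], [0.028, 0.05, 0, 0, 0], [0.028, 0.05, 0, 0, 0], [0.028, 0.05, 0, 0, 0], [0.028, 0.05, 0, 0, 0], [0.028, 0.05, 0, 0, 0], [0.028, 0.05, 0, 0, 0], [0.028, 0.05, 0, 0, 0], [0.028, 0.05, 0, 0, 0], [0.028, 0.05, 0, 0, 0], [0.028, 0.05, 0, 0, 0]]})

```text
time: 24.65
tool_pos: [0.6646, -0.1031, -0.0157]
ee_rot: [-3.142, 0.0, 0.174]
wrist_force: [-0.5, -0.6, 1.0]
width: 0.0281
finger_force: 0.5
```

Emit:
jog_arm(steps={"plan":[[0.028, 0.04, 0, 0, 0], [0.028, 0.025, 0, 0, 0], [0.028, 0.01, 0, 0, 0], [0.028, 0, 0, 0, 0], [0.028, 0, 0, 0, 0], [0.028, 0, 0, 0, 0]]})

```text
time: 25.15
tool_pos: [0.6783, -0.1008, -0.0157]
ee_rot: [-3.141, -0.0, 0.174]
wrist_force: [0.6, 0.2, 0.5]
width: 0.0281
finger_force: 0.0
```

```bash
python3 - <<'E'
from h import *
to(.005,0,0)
E
```

```text
now rail [ 0.0057 -0.0021  0.     -0.0157] -> dx dy -0.0007 -0.0021 turn 0.0000
```

Now back out and retract well away to check.

Converted, -0.04 m / 0.2 = -0.2, -0.035 m / 0.2 = -0.175.

Emit:
jog_arm(steps={"plan":[[0.028, -0.05, 0, 0, 0], [0.028, -0.1, 0, 0, 0], [0.028, -0.1, 0, 0, 0], [0.028, -0.1, 0, 0, 0], [0.028, 0, 0, -0.175, 0], [0.028, 0, 0, -0.2, 0], [0.028, 0, 0, -0.2, 0], [0.028, 0, -0.1, -0.15, 0], [0.028, -0.05, -0.175, 0, 0], [0.028, -0.1, -0.175, 0, 0], [0.028, -0.1, -0.175, 0, 0], [0.028, -0.1, -0.175, 0, 0], [0.028, -0.1, -0.175, 0, 0], [0.028, -0.1, -0.175, 0, 0], [0.028, -0.05, -0.175, 0, 0], [0.028, 0, -0.1, 0, 0], [0.028, 0, 0, 0, 0], [0.028, 0, 0, 0, 0], [0.028, 0, 0, 0, 0]]})

```text
time: 26.73
tool_pos: [0.4423, 0.1462, 0.1295]
ee_rot: [3.141, -0.0, 0.173]
wrist_force: [-0.0, 0.3, 0.3]
width: 0.0279
finger_force: 0.0
```

```bash
python3 - <<'E'
from h import *
s,p,b=look()
for c,a,q in b:print(c,a,'rail',(q-O)@X,(q-O)@Y)
cv2.imwrite('pics/t2.png',cv2.resize(s['color'][40:300,180:500],None,fx=2,fy=2))
E
```

```text
[277.61396011 104.34259259] 1404 rail 0.0927052952280622 -0.001029476350912344
[388.25        96.52521008] 476 rail 0.061079060097936455 -0.25945914324907315
```

View pics/t2.png

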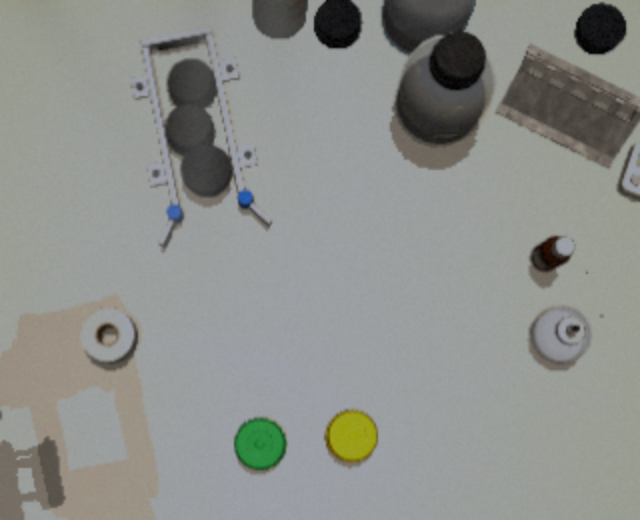

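All three caps lie flat in the slot at (192,84), (190,129) and (207,171), past the posts, and the roll, burner and bottle haven't moved. The last cap is about 38 mm past the gate, so I'm handing in.

```bash
python3 -c "
from bench import *
print(close_job())"
```

```text
the job is handed in; nothing more can be done
None
```

The job is handed in after 26.7 s of robot time: all three black caps lie in the slot past the gate, the last about 38 mm in, with the film roll, burner and amber bottle where they stood; the judge's result was not shown.

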